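# Slide the lens tube home in the V-groove

### The arm

A 6-joint arm with a two-finger parallel gripper is mounted at the origin on the work surface. World frame = base frame: x ahead of the robot, y to its left, z up, the work surface at z = 0. Lengths are in m, angles in rad, forces in N, time in s.
With the tool pointing down it reaches from about 0.3 to 0.775 m from the base axis. Payload 14.6 kg.
Tool frame: the origin (TCP) lies midway between the tips of the shut fingers; the grasp point (between the pads) lies 19 mm behind it (ctrl.grip_depth is the z of the grasp point in the tool frame, in m); z points along the fingers, y is the line along which they close (so a half turn about z gives the same grasp; the last joint's range is limited). The gripper opens to 94 mm and grips with 3 to 60 N. Pads are 16 mm wide; open, the fingers measure 119 mm over their backs; the gripper's body (75 mm by 177 mm) begins 78 mm behind the grasp point.
Start: joints at [-1.169, 0.3, 1.521, -0, 1.321, -0.067], TCP at [0.248, -0.491, 0.205] pointing down, gripper open.
Joint ranges: [-3.03, 3.03], [-0.79, 2.21], [0.23, 2.52], [-1.04, 4.18], [0, 3.07], [-2.55, 2.55]. Speed limits (rad/s): [2.22, 2.22, 2.57, 3.14, 3.14, 3.14].

### API

Orientations are given as [roll, pitch, yaw] about the fixed x, y, z axes, in that order (R = Rz(yaw) Ry(pitch) Rx(roll)).
In Python, from station import ctrl gives the robot as it stands. The module is installed in compiled form; this text tells all that it offers.
- The arm moves only by the tool carry_out, never from a script. Its argument "commands" is a list of rows, each a list of 3 entries, a list of its own where there are three numbers: the closure, from 0 (fully open) to 1 (shut), then the shift along the tool's x, y, z in mm, then the turn, a rotation vector about the tool's x, y, z in rad. In form: [[gripper, [tx, ty, tz], [wx, wy, wz]], ...]. A call has 1 to 10 rows; each row shifts and turns the commanded pose from where the row before left it, along the tool's axes as they then stand; what a row does not reach is not made up. A row lasts 1/8 s, in which the tool goes at most 62.5 mm and 10.7 degrees, less where a joint would pass 70% of its speed; a pose out of reach is approached as far as the arm can. A call with a gripper value outside its range is refused whole. The fingers move at their own pace and stop on an object; "squeeze" is the grip in N (left out, the last holds). Time passes only in rows, so rows that do not move let the fingers close. It gives the time, the measured TCP pose, the force, the opening and the grip force at its end, in the units of the state.
- ctrl.get_obs(): the state, without advancing time (a new reading comes with each control period).
- ctrl.camera(name): name is "side" or "top" or "wrist"; returns a dict with "img" (384x512x3 uint8, blue, green, red), "camera_matrix" (3x3 intrinsics, pixels), "rvec" (rotation vector, rad) and "tvec" (3), from world to camera coordinates, as OpenCV has them. Camera axes: x right, y down, z forward; pixel columns grow to the right and rows downward; lengths in m; the calibration is good to about 2 mm. A picture is of the moment at which its call begins. There is no depth.
- ctrl.hand_in(): hands the job in; it is judged then, once.
Trained networks look in the newest picture that a camera, given by its name, has taken for a name from the list of things; names that differ only in an ending like _2 or _b are one class to them, and where a whole thing is asked for, a point or a joint stands for the part that bears it (a point fixed in the world has none). Each returns a list of dicts, best first, with "score" (0 to 1); they miss things now and then, are a little off and sometimes report something else, mostly with a low value. They report only what shows in the picture. A call takes as long as a camera call. They do not tell look-alikes from the thing itself.
- ctrl.outline_of(thing, camera): "region" (384x512 bool, what is visible of it).
- ctrl.place_of(thing, camera): "at" ([x, y, z] in m, in world coordinates, good to about 4 mm: a listed point, or the origin of a listed thing).
The state is a dict: "time_s": time; "qpos": joint angles; "joint_vel": joint speeds; "tau": joint torques, N m; "ee_pos": TCP position; "eef_rot": TCP orientation; "force": force on the tool from outside, world axes, zero at the start; "moment": the same for the moment, N m; "grip_width": finger opening in m; "grip_force": force on a finger pad.
Only numpy, scipy, OpenCV 4.12 (cv2) and the standard library are available. Lean on these libraries where they do the work, as an engineer would, in place of code of your own. Each camera call takes 0.05 s, during which the arm holds its last target. There are 200 camera calls.

### The job

Take the long lens tube with the stepped nose out of its white rest, lay it in the open part of the aluminium V-groove with its nose pointing to the end stop but still short of the bridge, and let go of it so that it lies there by itself. Then push it gently from behind along the groove, under the bridge, until its nose touches the steel end stop, and leave it lying there. Do not drop it, do not ram the stop (keep the push under about 20 N), and leave the other things where they are.

Things in the scene. Friction and masses are not known exactly. Their poses are not given: they have to be found in the camera images.
- tube: Long lens tube, 0.13-0.25 kg: bright steel cylinder 30 mm in diameter, 105 mm long, two thin dark bands, then a narrower nose 22 mm across, 15 mm long (120 mm in all). Origin on its axis midway between its ends; x runs along it to the nose (it can roll about x). It starts level in either of two like white rests, axis 40 mm above the table; there only its middle can be gripped.
- nose (a point): Centre of the tube's nose end face, on its axis, 60 mm from its origin.
- tail (a point): Centre of the tube's flat tail end face (30 mm disc), on its axis, 60 mm from its origin.
- rest: White plastic rest of the long tube, fixed: base 136 x 70 x 8 mm, a V-saddle at each end (36 mm long, 68 mm wide, walls up to 46 mm above the table). The 60 mm gap between them is open down to 8 mm above the table, for fingers either side of the tube's middle. Origin under its centre, x along it towards the tube's nose.
- vblock: Aluminium V-groove fixture, fixed, 50 mm wide (foot 60 x 10 mm high). Origin on its underside below the groove; x along it towards the end stop. The 90-degree groove holds the tube's axis 40 mm above the table; walls rise to 32 mm. It runs from x = -112 to -65 mm and -15 to 105 mm; the 50 mm gap between, for fingers, is open down to 10 mm. Open at its tail end.
- load (a point): Over the middle of the finger gap (fixture x = -40 mm) on the axis of a tube lying in the groove. With the tube's origin here its nose is 25 mm short of the bridge and its tail 12 mm inside the open end.
- bridge (a point): Centre of the bridge's underside, 64 mm above the table. The bridge spans the groove from fixture x = 45 to 80 mm; top at 74 mm, black screw head up to 86 mm, posts from 26 to 36 mm either side of the groove's middle. A lying tube passes beneath it with 9 mm to spare; fingers do not.
- home (a point): Centre of the end stop's face at the axis of a tube lying in the groove (fixture x = 105 mm, 40 mm above the table): where the nose end face must come to.
- endstop: Steel end stop plate, 12 x 50 mm and 58 mm high, standing rigidly across the groove's end; its face is at its origin's x (the origin is on the table under that face), facing the groove.
- short_tube: Bystander: plain short tube, steel, 30 mm in diameter, 84 mm long, without a nose, lying in the other white rest. Origin at its middle.
- adapter: Bystander: flat steel ring, 40 mm across, 10 mm high. Origin under its centre.
- oil: Bystander: small amber bottle, 32 mm across, 65 mm high. Origin under its centre.
- pot: Bystander: terracotta-coloured plant pot, 90 mm across, 80 mm high. Origin under its centre.
- dishes: Bystander: clear plastic box, 110 x 110 x 45 mm. Origin under its centre.
- driver: Bystander: screwdriver 170 mm long, lying.
- clampblock: Bystander: red painted block 60 x 35 x 30 mm. Origin under its centre.
There are look-alikes about, which are no part of the job. What is shaped like the vblock but blue or turquoise is not meant.

How it is judged:
On the way:
1. the tube lies by itself in the groove, nose towards the stop and short of the bridge, touched by nothing of the robot (y of tube in the frame of vblock between -0.003 and 0.003 m and z of tube in the frame of vblock between 0.0365 and 0.0435 m and angle between the x axis of tube and the x axis of vblock, either way round below 0.06 rad and contact force between tube and the fingers below 0.05 N and contact force between tube and the arm below 0.05 N and linear speed of tube below 0.01 m/s and x of nose in the frame of vblock between -0.015 and 0.045 m), for 0.2 s.
At the end, for the whole second after the job is handed in: The long tube lies in the groove (axis within 3 mm sideways and 3.5 mm in height, 0.06 rad) with its nose within 2.5 mm of the end stop's face, at rest and released (y of tube in the frame of vblock between -0.003 and 0.003 m and z of tube in the frame of vblock between 0.0365 and 0.0435 m and angle between the x axis of tube and the x axis of vblock, either way round below 0.06 rad and contact force between tube and the fingers below 0.05 N and contact force between tube and the arm below 0.05 N and linear speed of tube below 0.01 m/s and x of nose in the frame of vblock above 0.1025 m); the robot touches nothing.
It fails at once if the tube is pressed against the end stop with more than 25 N (contact force between tube and endstop above 25 N).
It fails at once if the tube is let go in the air, more than 30 mm above where it lies (height (world z) of tube above 0.07 m and contact force between tube and the fingers below 0.05 N).
It fails at once if a bystander is moved by more than 25 mm (distance of any of short_tube, adapter, oil, pot, dishes, driver, clampblock from where it was at the start of the episode above 0.025 m).
It also fails if it takes over 53 s, if anything falls off the work surface, if the arm or the gripper's body presses on something with over 40 N, if the wrist force passes 120 N, or if a joint passes its speed limit or range.

## Working session

There is one attempt and no reset: what is moved stays moved. The work goes in short steps, Python scripts to look and compute and a tool call to move; the robot and the scene stay as the last step left them, time stands still between calls to the robot, and variables do not carry over. Pictures are saved under pics/ and viewed, at most 10 in all, crops included, and the job is handed in when it is done.

Besides the shell and the picture viewer there is one more tool, called after ">>>" as name([rows], argument=value, ...), one row to a line, values as JSON. carry_out: Moves the arm, as the interface text tells. Its arguments: {"type":"object","properties":{"commands":{"type":"array","items":{"type":"array"}},"squeeze":{"type":"number"}},"required":["commands"]}

```bash
mkdir -p pics; cat > h.py <<'E'
import numpy as np, cv2
from station import ctrl
def P(c):
    R=cv2.Rodrigues(np.array(c["rvec"],float))[0]; return np.array(c["camera_matrix"],float),R,np.array(c["tvec"],float).reshape(3)
def proj(c,X):
    return cv2.projectPoints(np.array(X,float).reshape(-1,3),np.array(c["rvec"],float),np.array(c["tvec"],float),np.array(c["camera_matrix"],float),None)[0].reshape(-1,2)
def back(c,uv,z):
    K,R,t=P(c); o=-R.T@t; d=(R.T@np.linalg.inv(K)@np.c_[np.array(uv,float).reshape(-1,2),np.ones(np.size(uv)//2)].T).T
    return o+d*((z-o[2])/d[:,2])[:,None]
E
python3 - <<'E'
from h import *
ims=[]
for n in ("top","side"):
    c=ctrl.camera(n); ims.append(c["img"])
    K,R,t=P(c); print(n,(-R.T@t).round(3),K[0,0])
    for th in ("tube","nose","tail","rest","vblock","load","bridge","home","endstop","short_tube"):
        print(th,[(round(float(r["score"]),2),np.round(r["at"],3).tolist(),proj(c,r["at"]).round().astype(int).tolist()[0]) for r in ctrl.place_of(th,n)[:3]])
cv2.imwrite("pics/top.png",cv2.resize(ims[0],(800,600)));cv2.imwrite("pics/side.png",cv2.resize(ims[1],(800,600)))
o=ctrl.get_obs();print(o["time_s"],o["ee_pos"],o["eef_rot"],o["force"],ctrl.grip_depth)
E
```

```text
top [0.32  0.017 1.087] 348.15989729425206
tube [(0.55, [0.633, 0.213, 0.039], [201, 161])]
nose [(0.61, [0.625, 0.158, 0.042], [218, 163]), (0.17, [0.568, -0.295, 0.041], [366, 179])]
tail [(0.93, [0.646, 0.272, 0.038], [183, 157])]
rest [(0.56, [0.639, 0.218, -0.003], [202, 163]), (0.35, [0.421, 0.013, -0.002], [265, 229])]
vblock [(0.95, [0.542, -0.195, -0.0], [331, 191]), (0.6, [0.323, -0.141, -0.0], [316, 261])]
load [(0.74, [0.527, -0.156, 0.039], [320, 193]), (0.58, [0.304, -0.102, 0.04], [305, 268]), (0.57, [0.207, 0.306, 0.037], [166, 302])]
bridge [(0.66, [0.56, -0.251, 0.065], [353, 180]), (0.64, [0.338, -0.196, 0.065], [338, 255]), (0.57, [0.263, 0.216, 0.063], [195, 282])]
home [(0.96, [0.57, -0.296, 0.043], [366, 179]), (0.71, [0.354, -0.24, 0.04], [351, 250]), (0.59, [0.643, 0.272, 0.037], [183, 158])]
endstop [(0.64, [0.351, -0.237, -0.002], [347, 251]), (0.6, [0.569, -0.296, 0.0], [362, 182]), (0.53, [0.283, 0.18, 0.001], [211, 274])]
short_tube [(0.57, [0.763, -0.122, -0.002], [306, 125]), (0.49, [0.471, 0.169, 0.04], [214, 212])]
side [-0.013  0.529  0.61 ] 347.297
[... 469 characters left out ...]
, (0.73, [0.318, -0.141, -0.005], [350, 214])]
load [(0.95, [0.306, -0.101, 0.042], [348, 209]), (0.73, [0.634, 0.215, -0.002], [171, 220]), (0.68, [0.532, -0.155, 0.038], [293, 167])]
bridge [(0.82, [0.257, 0.217, 0.065], [277, 289]), (0.78, [0.338, -0.199, 0.064], [359, 181]), (0.31, [0.624, 0.158, 0.043], [189, 199])]
home [(0.94, [0.351, -0.236, 0.041], [361, 180]), (0.7, [0.282, 0.18, 0.04], [279, 278])]
endstop [(0.64, [0.284, 0.182, 0.004], [278, 290]), (0.41, [0.553, -0.26, 0.065], [311, 144])]
short_tube [(0.88, [0.474, 0.171, 0.038], [222, 231])]
1.1 [ 0.24849412 -0.49065032  0.20544173] [-3.14156926e+00  1.04566208e-05  4.68792428e-01] [ 1.10581596 -0.44238345 -0.30591427] -0.0188
```

View pics/top.png

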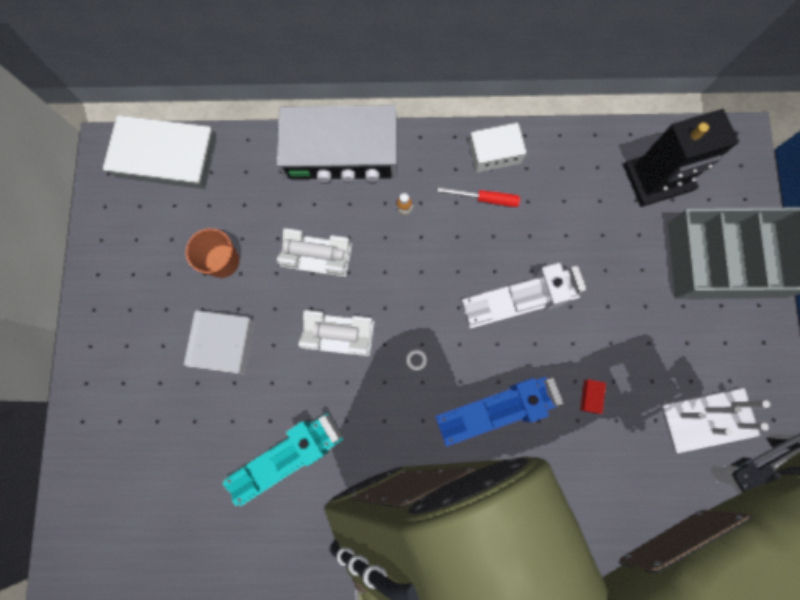

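View pics/side.png

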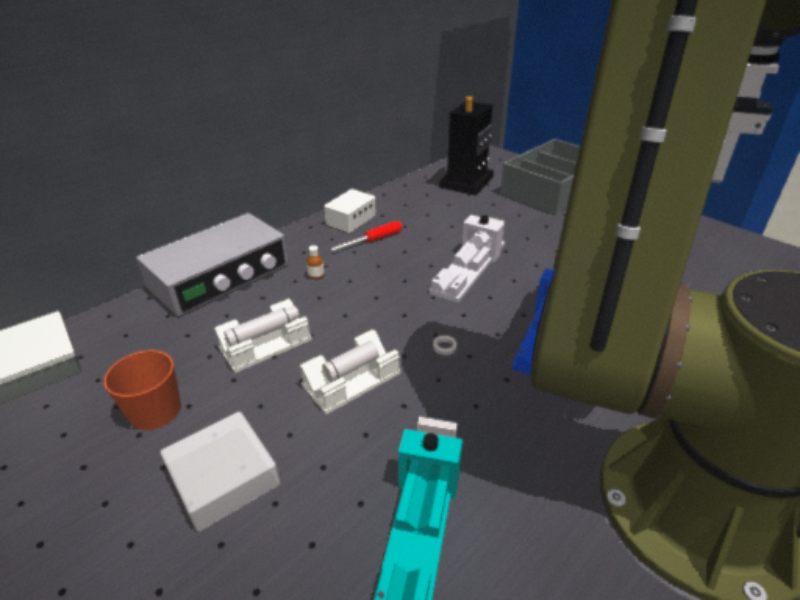

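Top view at 800×600: aluminium fixture at (522,295) with its stop at the right end (578,280). The blue (497,410) and turquoise (282,458) look-alikes are not meant. Two tubes lie in rests, at (315,250) and (338,332). The upper one looks longer and carries the nose/tail detections (about 115 mm apart); I'll confirm it in a crop.

```bash
cat >> h.py <<'E'
def yawof(mask,c,z):
    p=np.argwhere(mask)[:,::-1].astype(float); w=back(c,p,z)[:,:2]
    r=cv2.minAreaRect(w.astype(np.float32)*1000); v=np.linalg.eigh(np.cov(w.T))[1][:,1]
    return np.round(r[0],1),np.round(r[1],1),np.arctan(v[1]/v[0])
def plan(target,yaw):
    "total shift in present tool axes after yaw turn"
    o=ctrl.get_obs(); p=np.array(o["ee_pos"]); y=o["eef_rot"][2]
    R=np.array([[np.cos(yaw),np.sin(yaw),0],[np.sin(yaw),-np.cos(yaw),0],[0,0,-1]])
    print("t",o["time_s"],"rot",np.round(o["eef_rot"],4),"pos",np.round(p,4),"wz turn",round(-(yaw-y),4),"shift mm",(R.T@(np.array(target)-p)*1000).round(1))
E
python3 - <<'E'
from h import *
ims=[]
for n in ("top","side"):
    c=ctrl.camera(n); ims.append(c["img"])
    for th,z in (("tube",.04),("rest",.02),("vblock",.03)):
        for r in ctrl.outline_of(th,n)[:3]: print(n,th,round(r["score"],2),r["region"].sum(),*yawof(r["region"],c,z))
a=cv2.resize(ims[0][135:240,160:265],(400,400),interpolation=cv2.INTER_CUBIC)
b=cv2.resize(ims[1][170:275,130:270][:, :],(400,300),interpolation=cv2.INTER_CUBIC)
cv2.imwrite("pics/crop.png",np.hstack([a,cv2.copyMakeBorder(b,0,100,0,0,0)]))
plan([.636,.214,.20],1.40)
E
```

```text
top tube 0.54 336 [634.2 216.8] [125.3  30.3] 1.3972999154873222
top rest 0.89 592 [635.5 218.2] [142.9  80.6] 1.3584921820068496
top vblock 0.77 1622 [ 538.2 -201.7] [ 80.4 245.3] -1.2748446082484697
top vblock 0.7 1757 [232.  267.7] [ 78.2 234.8] -0.9983596130482645
top vblock 0.61 1703 [ 317.3 -146.6] [ 77.  239.5] -1.254273713732068
side tube 0.92 568 [636.7 214.3] [126.4  51.2] 1.4213291025745376
side tube 0.19 1033 [618.5 225.4] [142.7 119.6] 1.363098162078318
side rest 0.66 1068 [638.8 214.7] [150.1 125.1] 1.3462284576193153
side vblock 0.98 510 [ 343.3 -130.8] [ 31.3 293.4] -1.1355542891257744
side vblock 0.97 4113 [237.2 253.6] [ 80.4 243.5] -0.9812224413693555
side vblock 0.75 1318 [ 537.1 -205.9] [ 97.  323.3] -1.1621573138854846
t 1.5 rot [ 3.1415 -0.      0.4688] pos [ 0.2485 -0.4907  0.2055] wz turn -0.9312 shift mm [760.3 262.1   5.5]
```

View pics/crop.png

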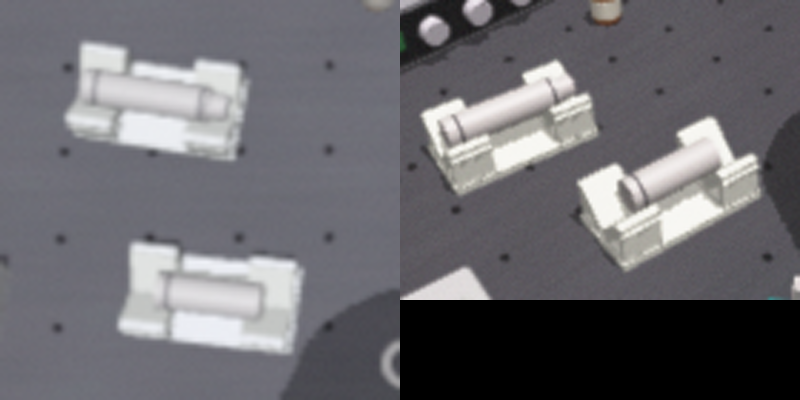

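The crop confirms it. The upper tube (top picture ≈(201,161)) has two dark bands and a narrower nose on its right; the lower one is plain and short. The aluminium fixture is the one at (331,191). I'll move above the tube.

>>> carry_out([
  [0,[0,0,0],[0,0,-0.155]],
  [0,[0,0,0],[0,0,-0.155]],
  [0,[0,0,0],[0,0,-0.155]],
  [0,[0,0,0],[0,0,-0.155]],
  [0,[0,0,0],[0,0,-0.155]],
  [0,[0,0,0],[0,0,-0.156]],
  [0,[47,16,0],[0,0,0]],
  [0,[48,16,0],[0,0,0]],
  [0,[48,16,0],[0,0,0]],
  [0,[48,16,0],[0,0,0]],
], squeeze=25)

```text
time_s: 2.75
ee_pos: [0.3446, -0.3119, 0.2056]
eef_rot: [3.141, 0.0, 1.4]
force: [0.9, -0.3, -0.0]
grip_width: 0.0939
grip_force: 0.0
```

>>> carry_out([
  [0,[48,17,0],[0,0,0]],
  [0,[48,17,0],[0,0,0]],
  [0,[48,17,0],[0,0,0]],
  [0,[48,17,0],[0,0,0]],
  [0,[48,17,0],[0,0,0]],
  [0,[48,17,0],[0,0,0]],
  [0,[48,17,0],[0,0,0]],
  [0,[47,16,0],[0,0,0]],
  [0,[47,16,0],[0,0,0]],
  [0,[0,0,0],[0,0,0]],
])

```text
time_s: 4.0
ee_pos: [0.5666, 0.0871, 0.2048]
eef_rot: [-3.141, -0.0, 1.403]
force: [-0.3, -0.6, -0.4]
grip_width: 0.0939
grip_force: 0.0
```

```bash
python3 - <<'E'
from h import *
c=ctrl.camera("wrist"); cv2.imwrite("pics/w1.png",c["img"]); K,R,t=P(c); print((-R.T@t).round(3),R[2].round(2))
for th in ("tube","nose","tail","rest"):
    print(th,[(round(float(r["score"]),2),np.round(r["at"],3).tolist(),proj(c,r["at"]).round().astype(int).tolist()[0]) for r in ctrl.place_of(th,"wrist")[:2]])
for r in ctrl.outline_of("tube","wrist")[:2]: print(round(r["score"],2),r["region"].sum(),*yawof(r["region"],c,.045))
plan([.636,.214,.021],1.40)
E
```

```text
[0.578 0.152 0.384] [-0.04 -0.22 -0.97]
tube [(0.8, [0.635, 0.216, 0.036], [304, 42])]
nose [(0.58, [0.626, 0.154, 0.042], [305, 106])]
tail []
rest [(0.63, [0.633, 0.217, 0.0], [298, 49])]
0.57 3090 [633.8 203.8] [96.9 31.1] 1.4155476479714186
t 4.3 rot [ 3.1412 -0.      1.3985] pos [0.5658 0.0837 0.2057] wz turn -0.0015 shift mm [140.3  47.  184.7]
```

View pics/w1.png

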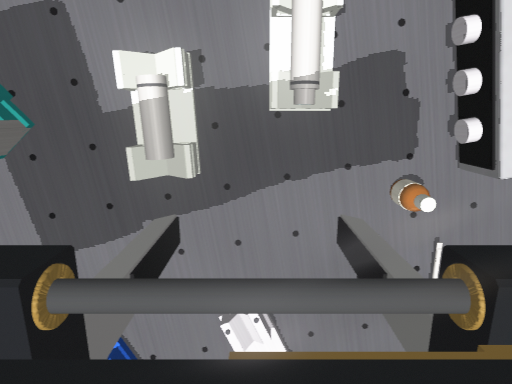

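The wrist view shows the tube's nose end at (304,100) and its body going out at the top. I'll move closer and look again.

>>> carry_out([
  [0,[40,23,20],[0,0,0]],
  [0,[40,24,20],[0,0,0]],
  [0,[0,0,0],[0,0,0]],
  [0,[0,0,0],[0,0,0]],
])

```text
time_s: 4.8
ee_pos: [0.6259, 0.1547, 0.1659]
eef_rot: [3.141, -0.0, 1.399]
force: [0.2, 0.4, 0.7]
grip_width: 0.0943
grip_force: 0.0
```

```bash
python3 - <<'E'
from h import *
for n in ("wrist","wrist","top"):
    c=ctrl.camera(n)
    for th in ("tube","nose","tail","rest"):
        print(th,[(round(float(r["score"]),2),np.round(r["at"],4).tolist(),proj(c,r["at"]).round().astype(int).tolist()[0]) for r in ctrl.place_of(th,n)[:1]])
    for r in ctrl.outline_of("tube",n)[:1]: print(round(r["score"],2),r["region"].sum(),*yawof(r["region"],c,.042))
    for r in ctrl.outline_of("rest",n)[:1]: print("rest",round(r["score"],2),r["region"].sum(),*yawof(r["region"],c,.03))
plan([.635,.215,.021],1.40)
E
```

```text
tube [(0.74, [0.6359, 0.2146, 0.0379], [258, 122])]
nose [(0.97, [0.6265, 0.1554, 0.0413], [259, 184])]
tail [(0.72, [0.6461, 0.2747, 0.0377], [258, 52])]
rest []
0.93 4278 [636.3 215.9] [123.5  31.1] 1.4071154642471029
rest 0.89 5899 [636.7 217.4] [138.1  73. ] 1.3994019454348103
tube [(0.74, [0.6374, 0.2171, 0.0381], [259, 119])]
nose [(0.95, [0.6276, 0.1599, 0.0448], [259, 181])]
tail [(0.75, [0.6483, 0.2764, 0.0367], [260, 51])]
rest []
0.8 4082 [636.3 216.9] [122.5  29.7] 1.4009292886910576
rest 0.78 6068 [636.7 217.6] [137.7  73. ] 1.4075085838108294
tube []
nose []
tail []
rest []
t 5.85 rot [-3.1416  0.      1.3998] pos [0.626  0.1556 0.1654] wz turn -0.0002 shift mm [ 60.1  -1.2 144.4]
```

>>> carry_out([
  [0,[31,0,0],[0,0,0]],
  [0,[30,0,20],[0,0,0]],
  [0,[0,0,30],[0,0,0]],
  [0,[0,0,30],[0,0,0]],
  [0,[0,0,30],[0,0,0]],
  [0,[0,0,20],[0,0,0]],
  [0,[0,0,14],[0,0,0]],
  [0,[0,0,0],[0,0,0]],
  [0.5,[0,0,0],[0,0,0]],
  [0.5,[0,0,0],[0,0,0]],
])

```text
time_s: 7.1
ee_pos: [0.6368, 0.2158, 0.0225]
eef_rot: [3.14, -0.001, 1.4]
force: [-1.3, 0.1, 0.4]
grip_width: 0.0776
grip_force: 0.0
```

>>> carry_out([
  [0.75,[0,0,0],[0,0,0]],
  [0.9,[0,0,0],[0,0,0]],
  [0.9,[0,0,0],[0,0,0]],
  [0.9,[0,0,0],[0,0,0]],
])

```text
time_s: 7.6
ee_pos: [0.6363, 0.2156, 0.0215]
eef_rot: [-3.142, -0.0, 1.4]
force: [0.1, 0.6, 0.6]
grip_width: 0.0374
grip_force: 0.0
```

```bash
python3 - <<'E'
from h import *
o=ctrl.get_obs(); print(o["grip_width"],o["grip_force"],o["force"]); plan([.6365,.216,.021],1.40)
E
```

```text
0.03744216065396768 0.0 [0.11497182 0.55198369 0.61396947]
t 7.6 rot [-3.1416 -0.      1.3997] pos [0.6363 0.2156 0.0215] wz turn -0.0003 shift mm [0.4 0.1 0.5]
```

>>> carry_out([
  [0.9,[0,0,0],[0,0,0]],
  [0.9,[0,0,0],[0,0,0]],
  [0.9,[0,0,0],[0,0,0]],
])

```text
time_s: 7.98
ee_pos: [0.6364, 0.2156, 0.0215]
eef_rot: [3.141, -0.0, 1.4]
force: [1.3, -0.3, -1.1]
grip_width: 0.0297
grip_force: 25.0
```

>>> carry_out([
  [0.9,[0,0,-10],[0,0,0]],
  [0.9,[0,0,-25],[0,0,0]],
  [0.9,[0,0,-40],[0,0,0]],
  [0.9,[0,0,-50],[0,0,0]],
  [0.9,[0,0,-50],[0,0,0]],
  [0.9,[0,0,0],[0,0,0]],
])

```text
time_s: 8.72
ee_pos: [0.6376, 0.2161, 0.2018]
eef_rot: [3.135, -0.003, 1.4]
force: [-0.9, 0.0, -1.8]
grip_width: 0.0296
grip_force: 25.0
```

```bash
python3 - <<'E'
from h import *
o=ctrl.get_obs(); print(o["grip_width"],o["grip_force"],o["force"])
for n in ("top","side"):
    c=ctrl.camera(n)
    for th in ("load","bridge","home","vblock","tube"):
        print(n,th,[(round(float(r["score"]),2),np.round(r["at"],4).tolist()) for r in ctrl.place_of(th,n)[:4] if th=="tube" or np.hypot(r["at"][0]-.55,r["at"][1]+.2)<.13])
plan([.52,-.1,.196],1.87)
E
```

```text
0.029589452050477652 24.99842405319214 [-0.87478573  0.01872811 -1.76667107]
top load [(0.98, [0.5296, -0.158, 0.0383])]
top bridge [(0.71, [0.5565, -0.2545, 0.0646])]
top home [(0.69, [0.5704, -0.2979, 0.0438])]
top vblock [(0.9, [0.5407, -0.1931, -0.0014])]
top tube [(0.28, [0.3436, -0.3226, -0.0005])]
side load [(0.85, [0.5336, -0.1558, 0.0399])]
side bridge [(0.67, [0.5516, -0.2588, 0.0624])]
side home [(0.71, [0.5624, -0.2953, 0.0396])]
side vblock [(0.61, [0.5401, -0.1919, -0.0031])]
side tube [(0.65, [0.6423, 0.2169, 0.2129])]
t 9.325 rot [-3.1412e+00  2.0000e-04  1.3998e+00] pos [0.6363 0.2156 0.1962] wz turn -0.4702 shift mm [-2.673e+02 -2.042e+02  2.000e-01]
```

>>> carry_out([
  [0.9,[0,0,0],[0,0,-0.12]],
  [0.9,[0,0,0],[0,0,-0.12]],
  [0.9,[0,0,0],[0,0,-0.12]],
  [0.9,[0,0,0],[0,0,-0.11]],
  [0.9,[-20,-15,0],[0,0,0]],
  [0.9,[-43,-31,0],[0,0,0]],
  [0.9,[-45,-32,0],[0,0,0]],
  [0.9,[-45,-32,0],[0,0,0]],
  [0.9,[-45,-32,0],[0,0,0]],
  [0.9,[-45,-32,0],[0,0,0]],
])

```text
time_s: 10.58
ee_pos: [0.5409, -0.0694, 0.1967]
eef_rot: [3.141, 0.0, 1.87]
force: [1.3, -1.0, -1.4]
grip_width: 0.0295
grip_force: 25.0
```

>>> carry_out([
  [0.9,[-45,-32,0],[0,0,0]],
  [0.9,[-45,-32,0],[0,0,0]],
  [0.9,[-45,-32,0],[0,0,0]],
  [0.9,[-35,-27,0],[0,0,0]],
  [0.9,[-20,-15,0],[0,0,0]],
  [0.9,[0,0,0],[0,0,0]],
  [0.9,[0,0,0],[0,0,0]],
])

```text
time_s: 11.45
ee_pos: [0.466, -0.2895, 0.1964]
eef_rot: [3.141, -0.0, 1.87]
force: [0.1, 0.0, -2.3]
grip_width: 0.0293
grip_force: 25.0
```

```bash
python3 - <<'E'
from h import *
for i in range(2):
    c=ctrl.camera("wrist")
    for th in ("load","bridge","home","vblock","endstop","tube","nose","tail"):
        print(th,[(round(float(r["score"]),2),np.round(r["at"],4).tolist(),proj(c,r["at"]).round().astype(int).tolist()[0]) for r in ctrl.place_of(th,"wrist")[:2]])
    for r in ctrl.outline_of("vblock","wrist")[:2]: print(round(r["score"],2),r["region"].sum(),*yawof(r["region"],c,.03))
cv2.imwrite("pics/w2.png",c["img"])
o=ctrl.get_obs(); print(o["grip_width"],o["grip_force"])
plan([.53,-.157,.196],1.87)
E
```

```text
load [(0.86, [0.5267, -0.1588, 0.0422], [356, 74])]
bridge [(0.94, [0.5549, -0.2577, 0.0613], [352, 179]), (0.77, [0.3402, -0.1974, 0.0632], [157, 50])]
home [(0.95, [0.5685, -0.2947, 0.0406], [346, 211]), (0.67, [0.3499, -0.2392, 0.0403], [164, 100])]
vblock [(0.74, [0.5403, -0.1919, -0.0003], [345, 111]), (0.59, [0.449, -0.2317, 0.2118], [260, 128])]
endstop [(0.76, [0.3528, -0.2383, 0.0015], [176, 101]), (0.59, [0.568, -0.2952, -0.002], [336, 201])]
tube [(0.59, [0.4663, -0.2876, 0.2134], [260, 238])]
nose [(0.57, [0.4829, -0.3484, 0.2153], [256, 341]), (0.45, [0.56, -0.2565, 0.0637], [358, 180])]
tail [(0.6, [0.451, -0.2314, 0.2119], [264, 129])]
0.78 8334 [ 331.4 -201.8] [ 96.2 108.1] -1.102753863090135
0.62 14259 [ 549.8 -201.4] [ 96.8 235.9] -1.2389170341476186
load [(0.72, [0.529, -0.1575, 0.0425], [359, 73])]
bridge [(0.92, [0.3367, -0.1968, 0.0648], [153, 47]), (0.68, [0.5594, -0.2576, 0.0589], [356, 180])]
home [(0.83, [0.5717, -0.2932, 0.0412], [350, 210]), (0.55, [0.3511, -0.2394, 0.0393], [165, 100])]
vblock [(0.84, [0.5388, -0.1958, 0.0035], [344, 114]), (0.21, [0.483, -0.3492, 0.2165], [256, 343])]
endstop [(0.87, [0.5704, -0.2957, 0.0018], [339, 202])]
tube [(0.88, [0.4665, -0.2893, 0.2116], [260, 239])]
nose [(0.66, [0.4866, -0.3444, 0.2162], [265, 337]), (0.21, [0.5605, -0.2569, 0.0579], [357, 179])]
tail [(0.55, [0.4507, -0.2287, 0.2125], [266, 122])]
0.87 14101 [ 548.4 -202.8] [ 96.9 235.7] -1.2364873579833224
0.82 8457 [ 331.1 -202.3] [ 97.2 106.5] -1.1148575989400973
0.029507618496941466 24.998047649860382
t 12.45 rot [3.1416 0.     1.8698] pos [ 0.4657 -0.2901  0.1964] wz turn -0.0002 shift mm [108.2 100.6   0.4]
```

View pics/w2.png

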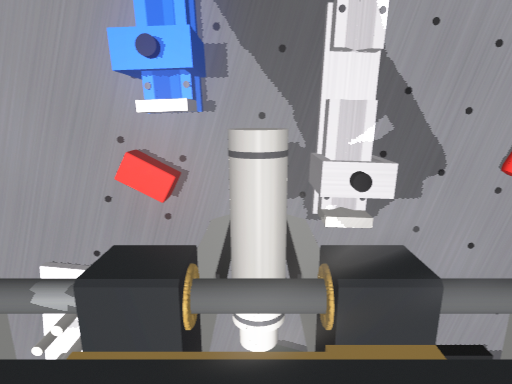

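Wrist view: the aluminium fixture is at right, with bridge (352,178), stop (348,218) and finger gap ≈(350,75). The held tube is centred at (260,240), nose down in the picture and so pointing to the stop side. I'll refine the fixture yaw with line fits.

```bash
python3 - <<'E'
from h import *
c=ctrl.camera("wrist"); g=cv2.cvtColor(c["img"],cv2.COLOR_BGR2GRAY)
L=cv2.HoughLinesP(cv2.Canny(g,40,120),1,np.pi/360,25,minLineLength=35,maxLineGap=4)[:,0]
o=np.array([.5400,-.1956]); d=np.array([np.cos(-1.279),np.sin(-1.279)]); n=np.array([-d[1],d[0]])
for l in L:
    w=back(c,l.reshape(2,2),.032)[:,:2]; v=w[1]-w[0]; a=(np.arctan2(v[1],v[0])+1.279+np.pi/2)%np.pi-np.pi/2
    q=w-o
    if min(l[0],l[2])>230 and (np.abs(q@n)<.06).all() and abs(a)<.15: print(l,"da",round(a,3),"len",round(np.hypot(*v)*1000),"y@z32",(q@n*1000).round(1),"y@z10",((back(c,l.reshape(2,2),.010)[:,:2]-o)@n*1000).round(1),"x",(q@d*1000).round())
# held tube yaw
for l in L:
    w=back(c,l.reshape(2,2),.2154)[:,:2]; v=w[1]-w[0]
    if 215<l[0]<300 and 215<l[2]<300 and abs(l[1]-l[3])>40: print("tube",l,round(np.arctan2(v[1],v[0])%np.pi,3))
E
```

```text
[317 153 327   4] da -0.017 len 145 y@z32 [-35.1 -32.6] y@z10 [-31.  -28.3] x [  41. -104.]
[334 161 340  99] da -0.034 len 65 y@z32 [-16.2 -14. ] y@z10 [-10.9  -8.5] x [ 50. -15.]
[330  44 332   2] da 0.008 len 38 y@z32 [-27.5 -27.8] y@z10 [-23.  -23.3] x [ -68. -106.]
[333  51 337   0] da -0.023 len 46 y@z32 [-24.1 -23.1] y@z10 [-19.3 -18.2] x [ -61. -108.]
[372  52 377   2] da -0.018 len 45 y@z32 [15.2 16. ] y@z10 [22.5 23.4] x [ -61. -106.]
[326 147 329  99] da -0.006 len 50 y@z32 [-25.7 -25.4] y@z10 [-21.  -20.7] x [ 35. -15.]
[322 151 325 101] da -0.006 len 52 y@z32 [-29.8 -29.5] y@z10 [-25.4 -25. ] x [ 39. -13.]
[315 351 316 315] da 0.025 len 51 y@z32 [-25.1 -26.4] y@z10 [-20.4 -21.8] x [290. 239.]
[384  43 389   0] da -0.027 len 39 y@z32 [26.5 27.5] y@z10 [34.5 35.6] x [ -69. -108.]
tube [256  62 294 109] 2.581
```

>>> carry_out([
  [0.9,[18,16,0],[0,0,0.018]],
  [0.9,[37,33,0],[0,0,0]],
  [0.9,[37,33,0],[0,0,0]],
  [0.9,[18,16,0],[0,0,0]],
  [0.9,[0,0,30],[0,0,0]],
  [0.9,[0,0,40],[0,0,0]],
  [0.9,[0,0,40],[0,0,0]],
  [0.9,[0,0,25],[0,0,0]],
  [0.9,[0,0,15],[0,0,0]],
  [0.9,[0,0,0],[0,0,0]],
])

```text
time_s: 13.75
ee_pos: [0.5288, -0.1569, 0.046]
eef_rot: [-3.141, -0.001, 1.852]
force: [0.0, -0.0, -1.5]
grip_width: 0.0293
grip_force: 25.0
```

```bash
python3 - <<'E'
from h import *
plan([.529,-.157,.022],1.852)
for n in ("top","side","wrist"):
    c=ctrl.camera(n)
    for th in ("tube","nose","tail","load","home"):
        print(n,th,[(round(float(r["score"]),2),np.round(r["at"],4).tolist()) for r in ctrl.place_of(th,n)[:1]])
    if n!="top": cv2.imwrite("pics/p_%s.png"%n,cv2.resize(c["img"][90:220,230:400],(510,390)) if n=="side" else c["img"])
E
```

```text
t 13.75 rot [-3.1407e+00 -7.0000e-04  1.8518e+00] pos [ 0.5288 -0.1569  0.046 ] wz turn -0.0002 shift mm [-0.1  0.2 24. ]
top tube [(0.27, [0.4523, 0.4039, -0.0005])]
top nose []
top tail []
top load [(0.6, [0.2051, 0.304, 0.0363])]
top home [(0.76, [0.5679, -0.299, 0.0408])]
side tube [(0.78, [0.5319, -0.1546, 0.063])]
side nose [(0.77, [0.5444, -0.2134, 0.0673])]
side tail [(0.63, [0.5123, -0.1, 0.065])]
side load [(0.97, [0.5315, -0.1571, 0.0388])]
side home [(0.74, [0.5602, -0.2969, 0.0408])]
wrist tube [(0.94, [0.531, -0.1579, 0.063])]
wrist nose [(0.7, [0.5483, -0.2166, 0.0689])]
wrist tail [(0.59, [0.5148, -0.0979, 0.0603])]
wrist load []
wrist home []
```

View pics/p_side.png

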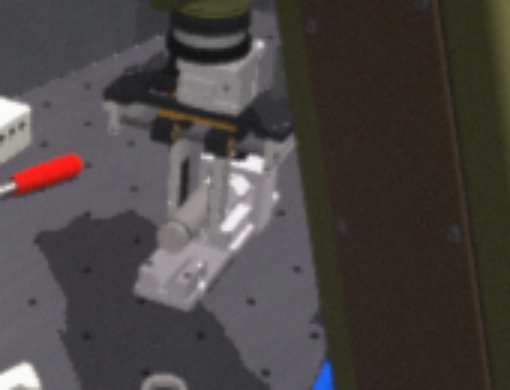

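View pics/p_wrist.png

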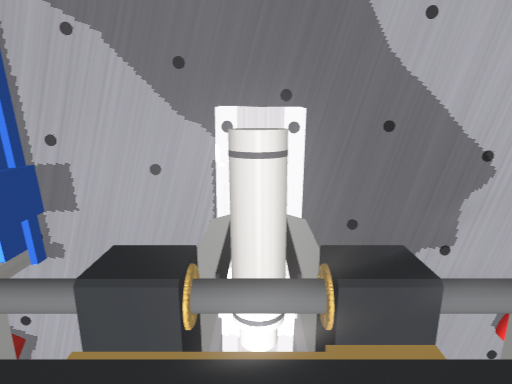

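The tube (axis ≈258 px) sits over the fixture (217–304, centre 260.5), so it needs about 1.5 mm to the right. I'll correct that and lower it slowly.

>>> carry_out([
  [0.9,[0,1.5,8],[0,0,0]],
  [0.9,[0,0,6],[0,0,0]],
  [0.9,[0,0,4],[0,0,0]],
  [0.9,[0,0,3],[0,0,0]],
  [0.9,[0,0,1.5],[0,0,0]],
  [0.9,[0,0,0],[0,0,0]],
  [0.9,[0,0,0],[0,0,0]],
])

```text
time_s: 15.52
ee_pos: [0.5305, -0.1566, 0.0241]
eef_rot: [3.141, 0.0, 1.852]
force: [-0.2, 0.1, -2.0]
grip_width: 0.0292
grip_force: 25.0
```

>>> carry_out([
  [0.9,[0,0,1],[0,0,0]],
  [0.9,[0,0,1],[0,0,0]],
  [0.9,[0,0,0],[0,0,0]],
])

```text
time_s: 15.9
ee_pos: [0.5304, -0.1566, 0.0222]
eef_rot: [3.142, 0.0, 1.852]
force: [-2.9, 0.8, 2.9]
grip_width: 0.0293
grip_force: 25.0
```

>>> carry_out([
  [0.9,[0,-0.8,0],[0,0,0]],
  [0.9,[0,0,0.5],[0,0,0]],
  [0.9,[0,0,0],[0,0,0]],
])

```text
time_s: 16.27
ee_pos: [0.5298, -0.1568, 0.0218]
eef_rot: [3.141, 0.0, 1.852]
force: [-1.9, 1.2, 5.3]
grip_width: 0.0293
grip_force: 25.0
```

>>> carry_out([
  [0.6,[0,0,0],[0,0,0]],
  [0.45,[0,0,0],[0,0,0]],
  [0.45,[0,0,0],[0,0,0]],
  [0.45,[0,0,0],[0,0,0]],
  [0.45,[0,0,0],[0,0,0]],
])

```text
time_s: 16.9
ee_pos: [0.5296, -0.1568, 0.0214]
eef_rot: [-3.142, -0.0, 1.852]
force: [0.3, 0.7, 0.1]
grip_width: 0.0518
grip_force: 0.0
```

>>> carry_out([
  [0.45,[0,0,-20],[0,0,0]],
  [0.45,[0,0,-40],[0,0,0]],
  [0.45,[0,0,-20],[0,0,0]],
  [1,[40,0,0],[0,0,0]],
  [1,[50,0,0],[0,0,0]],
  [1,[0,0,0],[0,0,0]],
  [1,[0,0,0],[0,0,0]],
  [1,[0,0,0],[0,0,0]],
])

```text
time_s: 17.9
ee_pos: [0.505, -0.0712, 0.1014]
eef_rot: [3.142, 0.0, 1.851]
force: [0.4, 0.4, 0.1]
grip_width: 0.005
grip_force: 0.0
```

```bash
python3 - <<'E'
from h import *
plan([.529,-.157,.022],1.852)
print(ctrl.get_obs()["grip_width"])
for n in ("top","side"):
    c=ctrl.camera(n); cv2.imwrite("pics/r_%s.png"%n,cv2.resize(c["img"][100:220,230:400] if n=="side" else c["img"][150:240,270:400],(400,300)))
    for th in ("tube","nose","tail","home"):
        print(n,th,[(round(float(r["score"]),2),np.round(r["at"],4).tolist()) for r in ctrl.place_of(th,n)[:1]])
cv2.imwrite("pics/rel.png",np.hstack([cv2.imread("pics/r_top.png"),cv2.imread("pics/r_side.png")]))
E
```

```text
t 17.9 rot [3.1415e+00 1.0000e-04 1.8507e+00] pos [ 0.505  -0.0712  0.1014] wz turn -0.0013 shift mm [-89.1  -0.7  79.4]
0.0050401230249373895
top tube []
top nose [(0.53, [0.5454, -0.2133, 0.0405])]
top tail []
top home [(0.83, [0.2836, 0.1767, 0.0382])]
side tube [(0.62, [0.5306, -0.1548, 0.0371])]
side nose [(0.72, [0.5449, -0.2121, 0.0411])]
side tail [(0.62, [0.5153, -0.1022, 0.0412])]
side home [(0.75, [0.5624, -0.2998, 0.0393])]
```

View pics/rel.png

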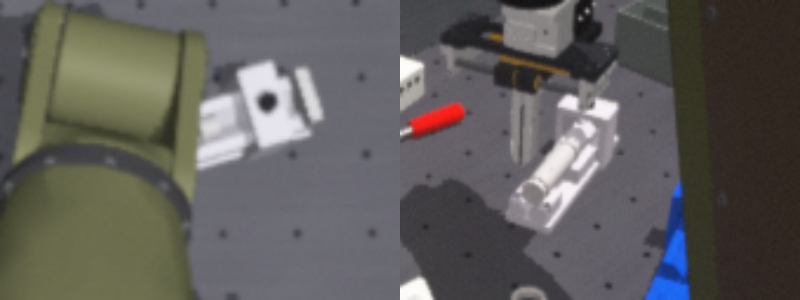

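The tube lies level in the groove (side crop (560,165)), released, with its nose short of the bridge. Next I go down behind the tail and push.

>>> carry_out([
  [1,[0,-0.5,30],[0,0,0]],
  [1,[0,0,26],[0,0,0]],
  [1,[0,0,10],[0,0,0]],
  [1,[-6,0,0],[0,0,0]],
  [1,[-4,0,0],[0,0,0]],
  [1,[-3,0,0],[0,0,0]],
  [1,[-3,0,0],[0,0,0]],
  [1,[-3,0,0],[0,0,0]],
  [1,[-3,0,0],[0,0,0]],
  [1,[-3,0,0],[0,0,0]],
])

```text
time_s: 19.65
ee_pos: [0.5111, -0.0945, 0.0354]
eef_rot: [-3.141, -0.0, 1.852]
force: [-1.1, 1.6, -0.2]
grip_width: 0.0004
grip_force: 0.7
```

>>> carry_out([
  [1,[-3,0,0],[0,0,0]],
  [1,[-4,0,0],[0,0,0]],
  [1,[-4,0,0],[0,0,0]],
  [1,[-4,0,0],[0,0,0]],
  [1,[-4,0,0],[0,0,0]],
  [1,[-4,0,0],[0,0,0]],
  [1,[-4,0,0],[0,0,0]],
  [1,[-4,0,0],[0,0,0]],
  [1,[-4,0,0],[0,0,0]],
  [1,[-4,0,0],[0,0,0]],
])

```text
time_s: 20.9
ee_pos: [0.5221, -0.1322, 0.0355]
eef_rot: [3.142, 0.0, 1.852]
force: [-1.1, 1.3, 0.5]
grip_width: 0.0004
grip_force: 0.6
```

```bash
python3 - <<'E'
from h import *
plan([.529+.017*-.2775,-.157+.017*.9607,.0355],1.852)
c=ctrl.camera("side")
for th in ("tube","nose","tail","home"):
    print(th,[(round(float(r["score"]),2),np.round(r["at"],4).tolist()) for r in ctrl.place_of(th,"side")[:1]])
c=ctrl.camera("top")
for th in ("nose","home"):
    print(th,[(round(float(r["score"]),2),np.round(r["at"],4).tolist()) for r in ctrl.place_of(th,"top")[:2]])
E
```

```text
t 20.9 rot [3.1416 0.     1.8518] pos [ 0.5221 -0.1322  0.0355] wz turn -0.0002 shift mm [-8.7 -0.2 -0. ]
tube [(0.59, [0.5401, -0.1969, 0.0385])]
nose [(0.66, [0.5572, -0.2533, 0.0423])]
tail [(0.67, [0.5272, -0.1431, 0.0389])]
home [(0.68, [0.5639, -0.2976, 0.0418])]
nose []
home [(0.77, [0.5706, -0.2971, 0.039]), (0.69, [0.2837, 0.1792, 0.0405])]
```

Contact with the tail, pushing about 1.5 N, with some 43 mm left.

>>> carry_out([
  [1,[-4,0,0],[0,0,0]],
  [1,[-4,0,0],[0,0,0]],
  [1,[-4,0,0],[0,0,0]],
  [1,[-4,0,0],[0,0,0]],
  [1,[-4,0,0],[0,0,0]],
  [1,[-4,0,0],[0,0,0]],
  [1,[-4,0,0],[0,0,0]],
  [1,[-3,0,0],[0,0,0]],
  [1,[-2,0,0],[0,0,0]],
  [1,[-1,0,0],[0,0,0]],
])

```text
time_s: 22.55
ee_pos: [0.5314, -0.1647, 0.0354]
eef_rot: [-3.142, -0.0, 1.852]
force: [-1.1, 1.0, 0.5]
grip_width: 0.0006
grip_force: 0.7
```

>>> carry_out([
  [1,[-1,0,0],[0,0,0]],
  [1,[-1,0,0],[0,0,0]],
  [1,[-1,0,0],[0,0,0]],
])

```text
time_s: 22.92
ee_pos: [0.5322, -0.1675, 0.0355]
eef_rot: [-3.142, -0.0, 1.852]
force: [-0.9, 1.6, -0.1]
grip_width: 0.0004
grip_force: 0.7
```

>>> carry_out([
  [1,[-1,0,0],[0,0,0]],
  [1,[-1,0,0],[0,0,0]],
])

```text
time_s: 23.18
ee_pos: [0.5328, -0.1695, 0.0354]
eef_rot: [-3.142, -0.0, 1.852]
force: [-1.8, 0.8, -0.0]
grip_width: 0.0006
grip_force: 0.7
```

>>> carry_out([
  [1,[-1,0,0],[0,0,0]],
  [1,[0,0,0],[0,0,0]],
])

```text
time_s: 23.42
ee_pos: [0.5332, -0.1705, 0.0355]
eef_rot: [3.141, 0.0, 1.852]
force: [-1.2, -0.2, 0.5]
grip_width: 0.0002
grip_force: 0.2
```

>>> carry_out([
  [1,[-0.7,0,0],[0,0,0]],
  [1,[0,0,0],[0,0,0]],
])

```text
time_s: 23.68
ee_pos: [0.5333, -0.1711, 0.0355]
eef_rot: [3.141, 0.0, 1.852]
force: [-0.3, 0.2, 0.1]
grip_width: 0.0005
grip_force: 0.3
```

>>> carry_out([
  [1,[-0.7,0,0],[0,0,0]],
  [1,[0,0,0],[0,0,0]],
])

```text
time_s: 23.92
ee_pos: [0.5335, -0.1718, 0.0355]
eef_rot: [3.141, 0.0, 1.852]
force: [-0.3, 0.7, -0.2]
grip_width: 0.0006
grip_force: 0.3
```

```bash
python3 - <<'E'
from h import *
print(ctrl.get_obs()["force"])
for n in ("side","top"):
    c=ctrl.camera(n)
    for th in ("tube","nose","tail"):
        print(th,[(round(float(r["score"]),2),np.round(r["at"],4).tolist()) for r in ctrl.place_of(th,n)[:1]])
    cv2.imwrite("pics/e_%s.png"%n,cv2.resize(c["img"][130:190,280:360] if n=="side" else c["img"][160:211,330:398],(400,300),interpolation=cv2.INTER_CUBIC))
cv2.imwrite("pics/e.png",np.hstack([cv2.imread("pics/e_top.png"),cv2.imread("pics/e_side.png")]))
E
```

```text
[-0.25666997  0.66787103 -0.17558823]
tube [(0.51, [0.5552, -0.2367, 0.0382])]
nose [(0.69, [0.5688, -0.2923, 0.0433])]
tail [(0.33, [0.5374, -0.1949, -0.0062])]
tube []
nose []
tail [(0.42, [0.472, 0.1697, 0.0349])]
```

View pics/e.png

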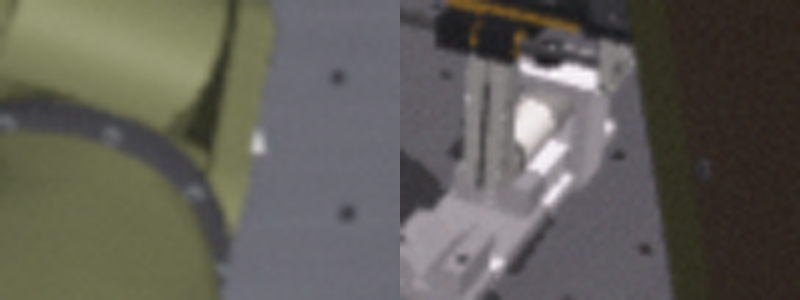

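Nearly there. The side crop shows the tube under the bridge with the fingers at its tail, and no force rise yet. I'll continue in small steps until the force rises.

>>> carry_out([
  [1,[-0.8,0,0],[0,0,0]],
  [1,[0,0,0],[0,0,0]],
])

```text
time_s: 24.58
ee_pos: [0.5336, -0.1722, 0.0354]
eef_rot: [-3.141, -0.001, 1.852]
force: [-2.0, 4.2, 1.3]
grip_width: 0.0004
grip_force: 2.2
```

>>> carry_out([
  [1,[-0.8,0,0],[0,0,0]],
  [1,[0,0,0],[0,0,0]],
])

```text
time_s: 24.82
ee_pos: [0.5336, -0.1723, 0.0354]
eef_rot: [-3.141, -0.002, 1.852]
force: [-3.0, 10.0, 4.7]
grip_width: 0.0007
grip_force: 5.1
```

>>> carry_out([
  [1,[-0.7,0,0],[0,0,0]],
  [1,[0,0,0],[0,0,0]],
])

```text
time_s: 25.08
ee_pos: [0.5336, -0.1723, 0.0354]
eef_rot: [-3.141, -0.003, 1.852]
force: [-4.7, 15.1, 6.3]
grip_width: 0.0007
grip_force: 7.6
```

The nose is on the stop: the TCP stalled where predicted, at about 15 N. I'll back straight off, then raise.

>>> carry_out([
  [1,[2,0,0],[0,0,0]],
  [1,[6,0,0],[0,0,0]],
  [1,[15,0,0],[0,0,0]],
  [1,[30,0,0],[0,0,0]],
  [1,[20,0,-30],[0,0,0]],
  [1,[20,0,-50],[0,0,0]],
  [1,[20,0,-50],[0,0,0]],
  [1,[0,0,0],[0,0,0]],
  [1,[0,0,0],[0,0,0]],
])

```text
time_s: 26.2
ee_pos: [0.5023, -0.0651, 0.1647]
eef_rot: [-3.141, -0.0, 1.852]
force: [0.3, -0.5, -0.7]
grip_width: 0.0
grip_force: 0.0
```

```bash
python3 - <<'E'
from h import *
print(ctrl.get_obs()["force"],ctrl.get_obs()["ee_pos"])
for n in ("side","top"):
    c=ctrl.camera(n)
    for th in ("tube","nose","home"):
        print(th,[(round(float(r["score"]),2),np.round(r["at"],4).tolist()) for r in ctrl.place_of(th,n)[:1]])
    cv2.imwrite("pics/f_%s.png"%n,cv2.resize(c["img"][120:195,265:365] if n=="side" else c["img"][155:218,310:394],(400,300),interpolation=cv2.INTER_CUBIC))
cv2.imwrite("pics/f.png",np.hstack([cv2.imread("pics/f_top.png"),cv2.imread("pics/f_side.png")]))
E
```

```text
[ 0.27495854 -0.53634221 -0.68393561] [ 0.50230573 -0.06505751  0.16469086]
tube [(0.48, [0.7393, 0.0357, 0.0017])]
nose [(0.49, [0.5675, -0.2925, 0.047])]
home [(0.85, [0.3558, -0.2394, 0.0425])]
tube [(0.55, [0.5517, -0.2364, 0.0413])]
nose [(0.58, [0.5682, -0.296, 0.0415])]
home [(0.95, [0.5685, -0.2972, 0.0423])]
```

View pics/f.png

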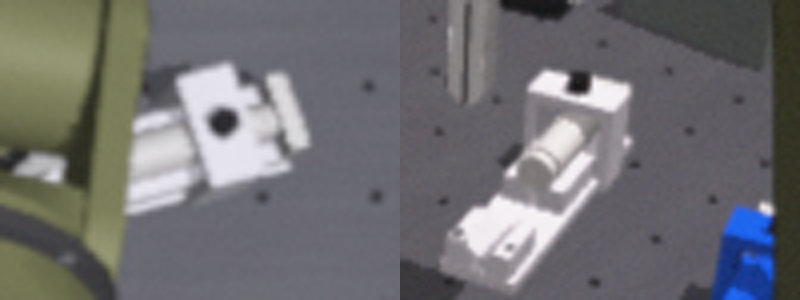

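The top crop shows the nose against the stop plate at (270,115). The side crop shows the tube lying in the groove under the bridge, with the fingers clear.

```bash
python3 -c "
from station import ctrl
print(ctrl.hand_in())"
```

```text
the job is handed in; nothing more can be done
None
```

I handed the job in: the long tube lies in the aluminium groove under the bridge with its nose on the end stop, the final push was about 16 N, and the gripper is clear; hand-in gave no verdict.

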